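# Clear the sprung cradle and hold the flask down in it

## Task

Two closed slide cases have been left on the sprung ring cradle: stack them squarely on the single slide case that stands on the bench, so that they make one straight column of three. Then take the round flask from its cork ring, set it upright in the cradle's ring and press it all the way down against the springs; the program finishes while still holding it pressed down. Leave the mouse, the timer and the small jar where they are.

Things in the scene. Friction and masses are not known exactly. Their poses are not given: they have to be found in the camera images.
- case_a: Closed slide case, grey plastic with a white lid and a blank paper label on top, 90 x 60 x 32 mm, about 100 g, standing alone on the bench: the foot of the column. Origin: centre of its underside; x along the 90 mm side, y along the 60 mm side, z up. It can stand at any yaw of up to about 0.6 rad either way.
- case_b: Slide case of the same make and size (90 x 60 x 32 mm, flat top and bottom, about 100 g); at the start it lies flat on the ring of the cradle, roughly centred, under case_c. Origin: centre of its underside; x along the 90 mm side, y along the 60 mm side.
- case_c: Slide case of the same make and size (90 x 60 x 32 mm, about 100 g); at the start it lies on top of case_b, not quite squared up with it. Origin: centre of its underside; x along the 90 mm side, y along the 60 mm side.
- flask: Round-bottomed amber glass flask, closed with a white stopper, about 180 g with its weight low. Ball 64 mm across, centred 32 mm above the origin; straight neck 24 mm across from about 62 mm to 104 mm above the origin, a 25 mm rim 104 to 108 mm, stopper 22 mm across with its flat top at 120 mm. Origin: lowest point of the ball; z along the neck. It stands upright in the cork ring at the start, origin 7 mm above the bench.
- cork_ring: Plain cork ring fixed to the bench, 80 mm outside, 40 mm inside, rounded, 20 mm high, that the flask stands in at the start. Origin: centre of its underside.
- cradle: Sprung ring cradle fixed to the bench: a round dark steel base, 112 mm across and 14 mm high, with three thin guide posts (44 mm from the axis, tops 58 mm above the bench) with springs that carry a ring of round aluminium bar. Origin: centre of its underside on the bench, z up.
- seat (a point): Centre of the cradle's ring, level with its top; moves with the ring. The ring is 64 mm outside, 48 mm inside, of 8 mm round bar, its top 60 mm above the bench when up, 40 mm when fully down. The flask's ball sits in the ring with the flask's origin 13 mm below this point; nothing is beneath it there.
- cradle_ring (a joint): Travel of the cradle's ring straight down against its springs: 0 m up, as it starts, 0.020 m fully down on its stop. The springs are preloaded: about 4 N starts it moving and about 12 N holds it fully down (0.4 N per mm). It springs back when let go; the weight of the flask or the cases alone does not move it.
- mouse: Black computer mouse, 100 x 60 x 32 mm, bystander. Origin: centre of its underside.
- timer: White bench timer, 70 x 70 x 22 mm, bystander. Origin: centre of its underside.
- jar: Small white jar with a grey cap, 48 mm across and 60 mm high, bystander. Origin: centre of its underside.
Not all that is in view belongs to the job. There is more than one size of the flask; the one meant has the size given above.

How it is judged:
By the outcome, as a careful person would: the job done as asked, in the order asked, and still so for the second after the job is handed in, while the arm keeps its last pose, push and grip.
It also fails if it takes over 67 s, if anything falls off the work surface, if the arm or the gripper's body presses on something with over 40 N, if the wrist force passes 120 N, or if a joint passes its speed limit or range.

## Robot

A 7-joint arm with a two-finger parallel gripper is mounted at the origin on the work surface. World frame = base frame: x ahead of the robot, y to its left, z up, the work surface at z = 0. Lengths are in mm, angles in rad, forces in N, time in s.
With the tool pointing down it reaches from about 425 to 1025 mm from the base axis. Payload 3.6 kg.
Tool frame: the origin (TCP) lies at the very end of the fingers, on their centre line; the grasp point (between the pads) lies behind it (ctrl.grasp_offset is the z of the grasp point in the tool frame, in mm); z points along the fingers, y is the direction in which the jaws open and shut (so a half turn about z gives the same grasp; the last joint's range is limited). The gripper opens to 85 mm and grips with 20 to 120 N. Pads are 22 mm wide; open, the fingers measure 114 mm over their backs; the gripper's body (76 mm by 85 mm) begins 54 mm behind the grasp point. The pads swing forward as they close: fully open they stand 13 mm farther back than shut.
Start: joints at [1.171, 0.591, 0.048, 1.609, -0.033, 0.943, -0.034], TCP at [218.267, -691.368, 231.302] pointing down, gripper open.
Joint ranges: [-2.69, 2.69], [-0.47, 2.24], [-1.27, 1.36], [0.19, 2.51], [-1.53, 4.68], [0.08, 2.07], [-3.09, 3.09]. Speed limits (rad/s): [2.57, 2.57, 3.14, 3.14, 3.14, 3.14, 3.14].

## Interface

Orientations are given as a 3x3 rotation matrix whose columns are the frame's x, y, z axes.
In Python, from rig import ctrl gives the robot as it stands.
- The arm moves only by the tool jog_arm, never from a script. Its argument "rows" is text: rows parted by semicolons, each of 7 numbers parted by spaces: the shift along the tool's x, y, z each as a share of 1000 mm, from -1 to 1, then the turn, a rotation vector about the tool's x, y, z each as a share of 180 degrees, from -1 to 1, then the opening, from 0 (shut) to 1 (fully open). A call has 1 to 10 rows; each row is the pose to reach, as a shift and turn from the pose commanded when the call began, along the tool's axes at that moment, turning the shorter way round; what a row does not reach only later rows make up. A row lasts 1/10 s, in which the tool goes at most 50 mm and 8.59 degrees, less where a joint would pass 70% of its speed; a pose out of reach is approached as far as the arm can. A call with a number of a shift or a turn outside -1 to 1 is refused whole. A call with a gripper value outside its range is refused whole. The fingers move at their own pace and stop on an object; the grip force is fixed at half the most. Time passes only in rows, so rows that repeat a pose let the fingers close. It gives the time, the measured TCP pose, the force and the opening at its end, in the units of the state.
- ctrl.state(): the state, without advancing time (a new reading comes with each control period).
- ctrl.grab_frame(name): name is "scene" or "top"; returns the picture (400x640x3 uint8, red, green, blue); there is no depth.
- ctrl.camera_info(name): a dict with "vfov" (degrees; the focal length in pixels is half the picture's height over the tangent of half this angle, whatever the lens; pixels are square), "cx", "cy" (the principal point, pixels), "rvec" (rotation vector, rad) and "tvec" (3), from world to camera coordinates, as OpenCV has them. Camera axes: x right, y down, z forward; pixel columns grow to the right and rows downward; lengths in mm; the calibration is good to about 2 mm. A picture is of the moment at which its call begins. camera_info takes no time and is no camera call.
- ctrl.job_done(): hands the job in, once; it reports no verdict.
The state is a dict: "time": time; "qpos": joint angles; "qvel": joint speeds; "joint_efforts": joint torques, N m; "tcp_pos": TCP position; "ee_rot": TCP orientation; "force": force on the tool from outside, world axes, zero at the start; "wrist_torque": the same for the moment, N m; "width": finger opening in mm.
Only numpy, scipy, OpenCV 4.12 (cv2) and the standard library are available. Lean on these libraries where they do the work, as an engineer would, in place of code of your own. Each camera call takes 0.05 s, during which the arm holds its last target. There are 200 camera calls.

## Working session

There is one attempt and no reset: what is moved stays moved. The work goes in short steps, Python scripts to look and compute and a tool call to move; the robot and the scene stay as the last step left them, time stands still between calls to the robot, and variables do not carry over. Pictures are saved under pics/ and viewed, about 8 in all and at most 12, crops included, and the job is handed in when it is done.

Besides the shell and the picture viewer there is one more tool, called after "Call:" in YAML: its name, and indented under it one key for each argument. jog_arm: Moves the arm, as the interface text tells. Its arguments: {"type":"object","properties":{"rows":{"type":"string"}},"required":["rows"]}

```bash
mkdir -p pics; ls; python3 - <<'E'
from rig import ctrl
import cv2,numpy as np
np.set_printoptions(precision=4,suppress=True)
for n in("scene","top"):
    f=ctrl.grab_frame(n); cv2.imwrite(f"pics/{n}0.png",f[:,:,::-1]); i=ctrl.camera_info(n)
    R=cv2.Rodrigues(np.array(i["rvec"],float))[0]; print(n,i,"campos",-R.T@np.array(i["tvec"]))
print(ctrl.state(),ctrl.grasp_offset)
E
```

```text
pics
scene {'vfov': 46.0937449467134, 'cx': 331.82396464722336, 'cy': 203.53729273815074, 'rvec': array([ 1.5323,  1.8846, -0.9093]), 'tvec': array([ 102.7967, -276.2975, 1584.786 ])} campos [1399.0988  194.4438  776.639 ]
top {'vfov': 44.765749423119104, 'cx': 319.53995273911653, 'cy': 200.75651452498326, 'rvec': array([ 2.1015, -2.1456,  0.2048]), 'tvec': array([  3.2854, 583.302 , 989.6652])} campos [ 386.8835   -3.4279 1081.6647]
{'time': 0.1, 'qpos': array([ 1.1715,  0.592 ,  0.0483,  1.6097, -0.0333,  0.9427, -0.0337]), 'qvel': array([ 0.0002, -0.0027, -0.0004, -0.0039,  0.0024, -0.0002,  0.0015]), 'joint_efforts': array([  0.0044, -55.0001,   1.5532, -19.8823,   0.0097,   0.0038,
         0.    ]), 'tcp_pos': array([ 218.0053, -690.6355,  230.2315]), 'ee_rot': array([[ 0.9536,  0.3011, -0.0008],
       [ 0.3011, -0.9536,  0.002 ],
       [-0.0002, -0.0021, -1.    ]]), 'force': array([ 0.3313, -0.1072, -0.0664]), 'wrist_torque': array([0.0417, 0.0041, 0.0255]), 'width': 85.69296781887942} -18.700000000000003
```

View pics/top0.png

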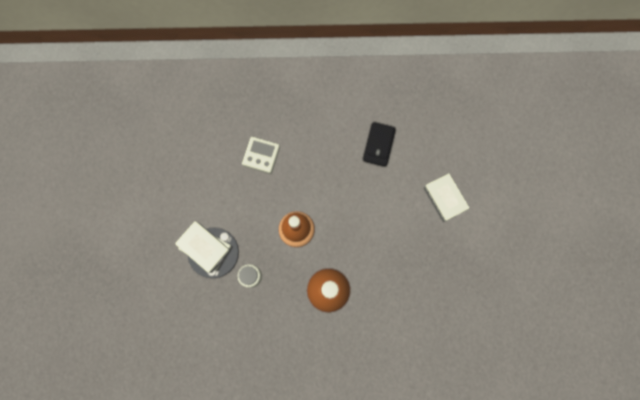

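View pics/scene0.png

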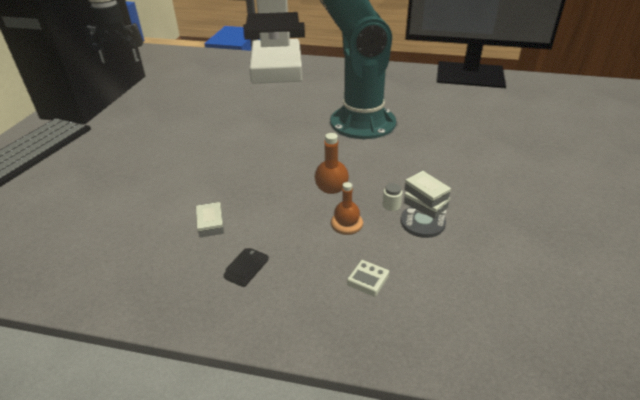

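The top view shows case_a at (447,197), the cradle with two cases at (207,248), the small flask in its cork ring at (296,228) and a larger decoy flask at (329,290). The jar is at (249,276), the timer at (260,155) and the mouse at (379,144). The scene view agrees with this. Next I'll take enlarged crops.

```bash
cat > h.py <<'E'
from rig import ctrl
import cv2,numpy as np
np.set_printoptions(precision=3,suppress=True)
def cam(n):
    i=ctrl.camera_info(n); f=200/np.tan(np.radians(i["vfov"])/2)
    R=cv2.Rodrigues(np.array(i["rvec"],float))[0]; return f,i["cx"],i["cy"],R,np.array(i["tvec"],float)
def bp(n,u,v,z):
    f,cx,cy,R,t=cam(n); c=-R.T@t; d=R.T@np.array([(u-cx)/f,(v-cy)/f,1]); return c+d*(z-c[2])/d[2]
def pj(n,P):
    f,cx,cy,R,t=cam(n); q=np.atleast_2d(P)@R.T+t; return q[:,:2]/q[:,2:]*f+[cx,cy]
def snap(n,name):
    f=ctrl.grab_frame(n)[:,:,::-1].copy(); cv2.imwrite(f"pics/{name}.png",f); return f
def crop(f,u0,v0,w,h,k):
    return cv2.resize(f[v0:v0+h,u0:u0+w],None,fx=k,fy=k,interpolation=cv2.INTER_CUBIC)
E
python3 - <<'E'
from h import *
t=cv2.imread("pics/top0.png"); s=cv2.imread("pics/scene0.png")
a=crop(t,165,205,90,80,4.4);b=crop(t,415,165,70,70,4.4);c=crop(s,380,160,90,80,4.4);d=crop(s,185,190,70,60,4.4)
can=np.zeros((720,720,3),np.uint8)
for im,(x,y) in((a,(0,0)),(b,(400,0)),(c,(0,360)),(d,(400,360))): can[y:y+im.shape[0],x:x+im.shape[1]]=im[:720-y,:720-x]
cv2.imwrite("pics/c1.png",can)
# case_a top (z=32) white mask
m=cv2.inRange(cv2.resize(t,None,fx=4,fy=4,interpolation=cv2.INTER_CUBIC),(165,175,175),(255,255,255))
for cn in cv2.findContours(m,cv2.RETR_EXTERNAL,cv2.CHAIN_APPROX_NONE)[0]:
    if cv2.contourArea(cn)<1500 or cn[:,0,1].min()<300: continue
    (x,y),(w,h),an=cv2.minAreaRect(cn); print("px",(x-1.5)/4,(y-1.5)/4,w/4,h/4,an)
for nm,u,v,z in(("a",447,197,32),("c",202,247,124),("flaskstop",294,222,127),("cork",296.5,228.5,15),("cradlebase",213.5,253,14),("big",330,289,150),("jar",249,276,60),("timer",260,155,22),("mouse",379,144,25)): print(nm,bp("top",u,v,z))
for nm,u,v,z in(("a",209,214,32),("flaskstop",347.5,186,127),("cork",347.5,222,15),("cradlebase",424,219,14),("c",428,184,124)): print("S",nm,bp("scene",u,v,z))
E
```

```text
px 329.375 289.125 15.556350708007812 15.556351661682129 45.0
px 206.78366088867188 244.8696746826172 52.272464752197266 42.46623992919922 39.71455383300781
px 447.1095886230469 196.14828491210938 41.91838836669922 27.101613998413086 60.01836013793945
px 259.8157958984375 153.89578247070312 29.736722946166992 29.912382125854492 17.525569915771484
a [ 590.335 -290.065   32.   ]
c [482.097 225.116 124.   ]
flaskstop [527.658  43.125 127.   ]
cork [529.543  43.218  15.   ]
cradlebase [479.346 225.843  14.   ]
big [395.165 -24.528 150.   ]
jar [426.077 141.206  60.   ]
timer [697.755 123.448  22.   ]
mouse [ 717.197 -146.448   25.   ]
S a [ 592.632 -289.695   32.   ]
S flaskstop [536.624  45.981 127.   ]
S cork [534.401  47.339  15.   ]
S cradlebase [483.958 231.407  14.   ]
S c [487.446 228.076 124.   ]
```

View pics/c1.png

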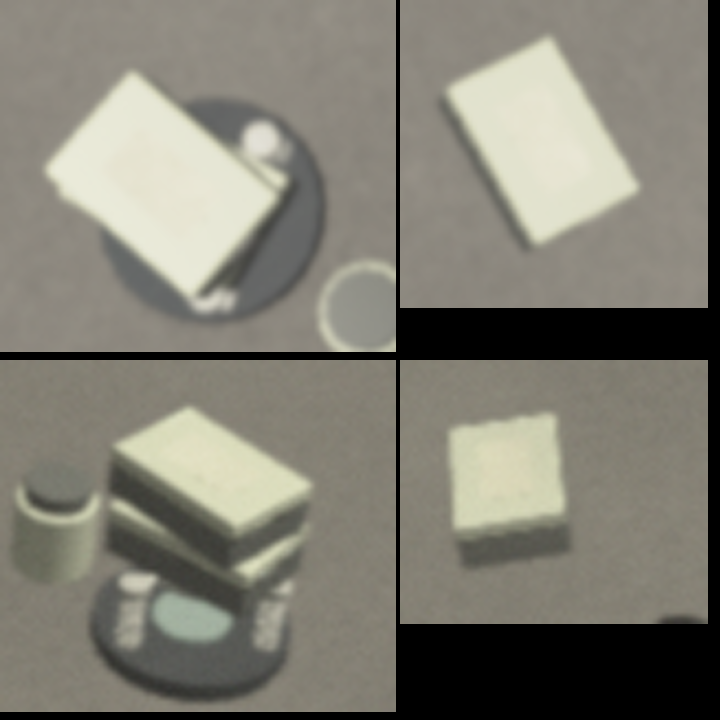

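The crops show case_c skewed on case_b and case_a at an angle. The corners read well in the top crop, so I'll fit the box poses from them.

```bash
cat >> h.py <<'E'
from scipy.optimize import least_squares
def box(p,z,l=45,w=30):
    c,s=np.cos(p[2]),np.sin(p[2]); q=np.array([(l,w),(l,-w),(-l,-w),(-l,w)])@np.array([[c,s],[-s,c]])+p[:2]
    return np.c_[q,np.full(4,z)]
def fit(n,pts,z,p0,idx=None):
    """pts pixel corners matched to nearest predicted corners"""
    pts=np.array(pts,float)
    def r(p):
        q=pj(n,box(p,z)); return np.concatenate([pts[k]-q[np.argmin(((q-pts[k])**2).sum(1))] for k in range(len(pts))])
    s=least_squares(r,p0); return s.x,s.fun
E
python3 - <<'E'
from h import *
k=4.4
T=lambda x,y,u0,v0:[u0+x/k-.4,v0+y/k-.4]
c=[T(x,y,165,205) for x,y in((133,70),(45,170),(195,298),(284,198))]
a=[T(x-400,y,415,165) for x,y in((549,37),(446,90),(638,187),(536,245))]
print("a",fit("top",a,32,[590,-290,.52])); 
for y0 in(-.9,-.75,.75,.6): 
    x,r=fit("top",c,124,[482,225,y0]); print("c",x,abs(r).max())
b=[T(x,y,165,205) for x,y in((293,183),(57,192))]
for p in b: print("b corner",bp("top",*p,92))
S=lambda x,y:[380+x/k-.4,160+(y-360)/k-.4]
for nm,p,z in(("c",S(310,487),124),("c",S(236,530),124),("c",S(113,447),124),("c",S(190,407),124),("b",S(307,535),92),("b",S(243,580),92),("b",S(110,502),92)): print("S",nm,bp("scene",*p,z))
sa=[[185+(x-400)/k-.4,190+(y-360)/k-.4] for x,y in((449,428),(554,415),(565,515),(456,530))]
print("Sa",fit("scene",sa,32,[590,-290,.52]))
# red flask / grey base centroids
E
```

```text
a (array([ 592.099, -289.934,    0.466]), array([ 0.317,  0.489,  0.209,  0.234, -0.43 , -0.616, -0.09 , -0.084]))
c [483.661 225.056  -0.709] 11.326794414428775
c [483.661 225.056  -0.709] 11.326850545689496
c [483.521 225.381   0.86 ] 0.5340284938766047
c [483.521 225.381   0.86 ] 0.5340288457087183
b corner [485.694 173.338  92.   ]
b corner [483.793 282.435  92.   ]
S c [494.85  278.697 124.   ]
S c [539.554 242.297 124.   ]
S c [479.499 174.539 124.   ]
S c [433.233 212.848 124.   ]
S b [494.228 281.888  92.   ]
S b [539.307 249.966  92.   ]
S b [486.071 176.428  92.   ]
Sa (array([ 595.288, -289.249,    0.456]), array([-0.047, -0.46 , -0.288,  0.316, -0.232,  0.475,  0.544, -0.301]))
```

```bash
cat >> h.py <<'E'
from scipy.spatial.transform import Rotation as Ro
def rel(*tg):
    """targets (x,y,z,yaw of tool x) -> jog numbers from measured pose"""
    s=ctrl.state(); R=s["ee_rot"]; p=s["tcp_pos"]
    print("t %.2f"%s["time"],"tcp",p,"yaw %.4f"%np.arctan2(R[1,0],R[0,0]),"F",s["force"],"w %.1f"%s["width"],"q",s["qpos"])
    for x,y,z,w in tg:
        c,n=np.cos(w),np.sin(w); Rt=np.array([[c,n,0],[n,-c,0],[0,0,-1.]])
        print((x,y,z,w),"->",np.round(np.r_[R.T@(np.array([x,y,z])-p)/1000,Ro.from_matrix(R.T@Rt).as_rotvec()/np.pi],4))
E
python3 -c "
from h import *
rel((560,-150,260,.86),(485,226,200,.86))"
```

```text
t 0.10 tcp [ 218.005 -690.635  230.231] yaw 0.3059 F [ 0.331 -0.107 -0.066] w 85.7 q [ 1.172  0.592  0.048  1.61  -0.033  0.943 -0.034]
(560, -150, 260, 0.86) -> [ 0.489 -0.413 -0.029 -0.001 -0.    -0.176]
(485, 226, 200, 0.86) -> [ 0.531 -0.794  0.032 -0.001 -0.    -0.176]
```

Call:
jog_arm:
  rows: "0.489 -0.413 -0.03 0 0 -0.176 1;0.489 -0.413 -0.03 0 0 -0.176 1;0.489 -0.413 -0.03 0 0 -0.176 1;0.489 -0.413 -0.03 0 0 -0.176 1;0.489 -0.413 -0.03 0 0 -0.176 1;0.489 -0.413 -0.03 0 0 -0.176 1;0.489 -0.413 -0.03 0 0 -0.176 1;0.489 -0.413 -0.03 0 0 -0.176 1;0.489 -0.413 -0.03 0 0 -0.176 1;0.489 -0.413 -0.03 0 0 -0.176 1"

```text
time: 1.1
tcp_pos: [485.5, -267.3, 254.6]
ee_rot: [[0.654, 0.757, -0.0], [0.757, -0.654, 0.0], [-0.0, -0.0, -1.0]]
force: [0.7, -0.5, -0.0]
width: 85.6
```

```bash
python3 -c "
from h import *
rel((540,-150,260,.86),(485,226,190,.86))"
```

```text
t 1.10 tcp [ 485.535 -267.296  254.601] yaw 0.8586 F [ 0.659 -0.515 -0.018] w 85.6 q [ 0.562  0.354 -0.182  1.968  0.085  0.827 -0.379]
(540, -150, 260, 0.86) -> [ 0.124 -0.035 -0.005 -0.     0.    -0.001]
(485, 226, 190, 0.86) -> [ 0.373 -0.323  0.065 -0.     0.    -0.001]
```

Call:
jog_arm:
  rows: "0.124 -0.035 -0.005 0 0 0 1;0.124 -0.035 -0.005 0 0 0 1;0.373 -0.323 0.04 0 0 0 1;0.373 -0.323 0.04 0 0 0 1;0.373 -0.323 0.04 0 0 0 1;0.373 -0.323 0.04 0 0 0 1;0.373 -0.323 0.04 0 0 0 1;0.373 -0.323 0.04 0 0 0 1;0.373 -0.323 0.04 0 0 0 1;0.373 -0.323 0.04 0 0 0 1"

```text
time: 2.1
tcp_pos: [484.4, 218.4, 215.1]
ee_rot: [[0.654, 0.757, -0.0], [0.757, -0.654, -0.0], [-0.0, 0.0, -1.0]]
force: [1.0, -0.7, -0.5]
width: 85.5
```

```bash
python3 -c "
from h import *
rel((485,226,150,.86),(485,226,98,.86))
s=snap('scene','s1');t=snap('top','t1')
im=np.hstack([crop(t,150,190,120,110,3.3),crop(s,360,120,120,110,3.3)]);cv2.imwrite('pics/c2.png',im)
print(pj('scene',[485,226,188]),pj('top',[485,226,188]))"
```

```text
t 2.10 tcp [484.413 218.411 215.13 ] yaw 0.8585 F [ 0.967 -0.745 -0.498] w 85.5 q [-0.276  0.385 -0.301  2.049  0.168  0.731 -1.394]
(485, 226, 150, 0.86) -> [ 0.006 -0.004  0.065  0.     0.    -0.001]
(485, 226, 98, 0.86) -> [ 0.006 -0.004  0.117  0.     0.    -0.001]
[[430.605 160.386]] [[193.347 242.155]]
```

View pics/c2.png

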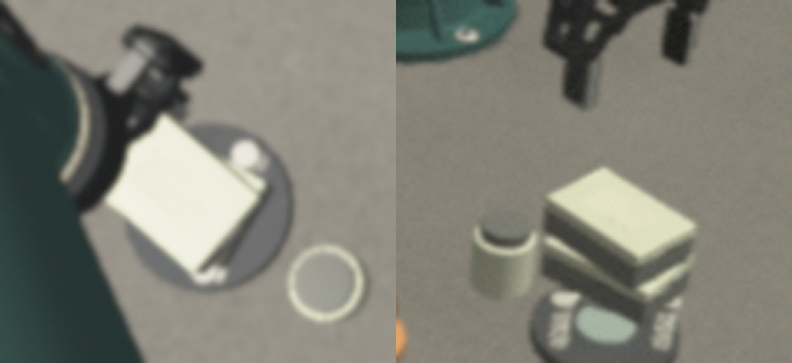

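The fingers are aligned across case_c's short side, with clearance on both sides. I'll re-read the settled pose.

```bash
python3 -c "
from h import *
rel((485,226,150,.86),(485,226,99,.86))"
```

```text
t 2.20 tcp [482.882 226.162 215.381] yaw 0.8717 F [-0.761 -0.138  0.34 ] w 85.4 q [-0.281  0.387 -0.309  2.046  0.165  0.729 -1.391]
(485, 226, 150, 0.86) -> [ 0.001  0.002  0.065 -0.001 -0.001  0.004]
(485, 226, 99, 0.86) -> [ 0.001  0.002  0.116 -0.001 -0.001  0.004]
```

Call:
jog_arm:
  rows: "0.001 0 0.05 0 0 0 1;0.001 0 0.08 0 0 0 1;0.001 0 0.1 0 0 0 1;0.001 0 0.11 0 0 0 1;0.001 0 0.116 0 0 0 1;0.001 0 0.116 0 0 0 1;0.001 0 0.116 0 0 0 0;0.001 0 0.116 0 0 0 0;0.001 0 0.116 0 0 0 0;0.001 0 0.116 0 0 0 0"

```text
time: 3.2
tcp_pos: [486.1, 218.2, 100.3]
ee_rot: [[0.653, 0.757, 0.001], [0.757, -0.653, 0.001], [0.002, 0.0, -1.0]]
force: [-0.4, 1.7, 3.1]
width: 58.5
```

Call:
jog_arm:
  rows: "0 0 0 0 0 0 0;0 0 0 0 0 0 0;0 0 0 0 0 0 0"

```text
time: 3.5
tcp_pos: [486.1, 218.2, 99.8]
ee_rot: [[0.653, 0.757, 0.001], [0.757, -0.653, 0.001], [0.001, 0.0, -1.0]]
force: [-0.7, 2.3, 2.8]
width: 58.6
```

The grip is on at 58.6 mm, but y is about 8 mm short of target, because the earlier move hadn't finished. I'll lift and measure how the case sits in the hand.

Call:
jog_arm:
  rows: "0 0 -0.01 0 0 0 0;0 0 -0.03 0 0 0 0;0 0 -0.06 0 0 0 0;0 0 -0.09 0 0 0 0;0 0 -0.11 0 0 0 0;0 0 -0.12 0 0 0 0;0 0 -0.12 0 0 0 0;0 0 -0.12 0 0 0 0"

```text
time: 4.3
tcp_pos: [485.1, 216.7, 218.7]
ee_rot: [[0.654, 0.757, -0.002], [0.757, -0.654, -0.001], [-0.002, -0.0, -1.0]]
force: [-0.2, -0.2, -1.2]
width: 58.9
```

```bash
python3 -c "
from h import *
rel((560,-60,225,.7),(594,-290,150,.46))
s=snap('scene','s2');t=snap('top','t2')
im=np.hstack([crop(t,150,190,100,110,4),crop(s,370,110,100,130,4)[:440]]);im=np.zeros((520,800,3),np.uint8);im[:440,:400]=crop(t,150,190,100,110,4);im[:,400:]=crop(s,370,110,100,130,4);cv2.imwrite('pics/c3.png',im)
rel()"
```

```text
t 4.30 tcp [485.126 216.691 218.71 ] yaw 0.8583 F [-0.208 -0.202 -1.241] w 58.9 q [-0.267  0.381 -0.308  2.045  0.168  0.741 -1.392]
(560, -60, 225, 0.7) -> [-0.161  0.237 -0.006 -0.     0.001  0.05 ]
(594, -290, 150, 0.46) -> [-0.312  0.414  0.069  0.     0.001  0.127]
t 4.40 tcp [484.822 216.793 218.149] yaw 0.8586 F [-0.641 -0.368 -0.356] w 58.4 q [-0.267  0.382 -0.309  2.045  0.168  0.741 -1.392]
```

View pics/c3.png

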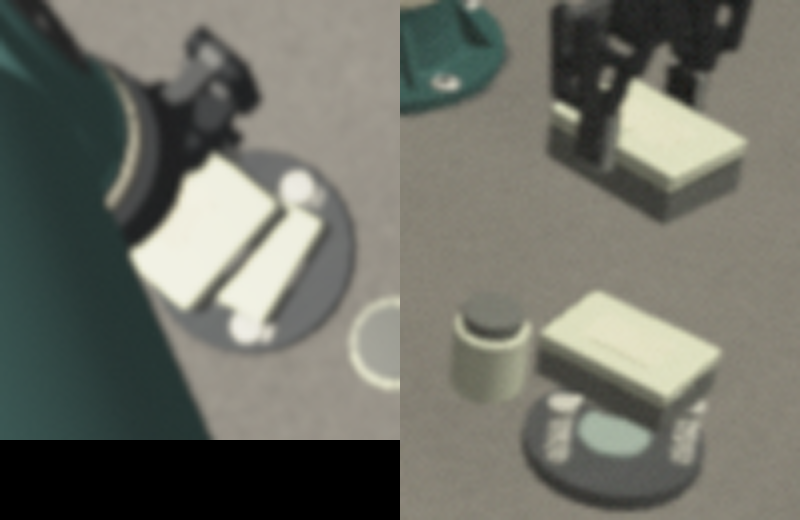

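```bash
python3 -c "
from h import *
S=lambda x,y:[370+(x-400)/4-.4,110+y/4-.4]
T=lambda x,y:[150+x/4-.4,190+y/4-.4]
tcp=np.array([485.,216.8]);ax=np.array([np.cos(.8585),np.sin(.8585)]);ay=np.array([ax[1],-ax[0]])
p,r=fit('scene',[S(550,103),S(667,183),S(745,140)],242,[489,221,.86]);print('c scene',p,abs(r).max(),'along',(p[:2]-tcp)@ax,(p[:2]-tcp)@ay)
p,r=fit('top',[T(278,205),T(186,310),T(213,153)],242,[489,221,.86]);print('c top',p,abs(r).max(),'along',(p[:2]-tcp)@ax,(p[:2]-tcp)@ay)
p,r=fit('scene',[S(541,332),S(668,398),S(720,350),S(600,290)],92,[488,229,.95]);print('b scene',p,r)
print('b top corner',bp('top',*T(325,218),92),bp('top',*T(217,300),92))
"
```

```text
c scene [489.927 220.775   0.823] 1.2739172121935098 along 6.229145182198229 1.131163767679101
c top [482.15  235.275   1.16 ] 8.201708896202632 along 12.120136756380935 -14.231423557525371
b scene [487.323 230.599   1.018] [ 0.316 -0.067  0.308  0.093 -1.023 -0.151  0.41   0.22 ]
b top corner [489.976 174.09   92.   ] [449.568 228.137  92.   ]
```

```bash
python3 -c "
from h import *
rel((588,-292,215,.463))"
```

```text
t 4.40 tcp [484.822 216.793 218.149] yaw 0.8586 F [-0.641 -0.368 -0.356] w 58.4 q [-0.267  0.382 -0.309  2.045  0.168  0.741 -1.392]
(588, -292, 215, 0.463) -> [-0.318  0.411  0.004 -0.     0.001  0.126]
```

Call:
jog_arm:
  rows: "-0.02 0.025 0 0 0 0.01 0;-0.05 0.06 0 0 0 0.03 0;-0.08 0.1 0 0 0 0.05 0;-0.11 0.14 0 0 0 0.06 0;-0.14 0.18 0 0 0 0.07 0;-0.17 0.22 0 0 0 0.08 0;-0.2 0.26 0 0 0 0.1 0;-0.23 0.3 0 0 0 0.11 0;-0.26 0.34 0 0 0 0.12 0;-0.29 0.38 0 0 0 0.126 0"

```text
time: 5.4
tcp_pos: [583.3, -252.0, 217.9]
ee_rot: [[0.895, 0.446, -0.003], [0.446, -0.895, 0.001], [-0.002, -0.002, -1.0]]
force: [1.9, 1.1, -0.8]
width: 58.7
```

```bash
python3 -c "
from h import *
rel((588,-292,215,.463),(588,-292,60,.463))"
```

```text
t 5.40 tcp [ 583.306 -251.994  217.912] yaw 0.4621 F [ 1.886  1.068 -0.795] w 58.7 q [ 0.422  0.496 -0.121  1.825  0.078  0.828 -0.846]
(588, -292, 215, 0.463) -> [-0.014  0.038  0.003 -0.001  0.001 -0.   ]
(588, -292, 60, 0.463) -> [-0.013  0.038  0.158 -0.001  0.001 -0.   ]
```

Call:
jog_arm:
  rows: "-0.01 0.025 0 0 0 0 0;-0.014 0.038 0.01 0 0 0 0;-0.014 0.038 0.04 0 0 0 0;-0.014 0.038 0.08 0 0 0 0;-0.014 0.038 0.12 0 0 0 0;-0.014 0.038 0.145 0 0 0 0;-0.014 0.038 0.155 0 0 0 0;-0.014 0.038 0.155 0 0 0 0;-0.014 0.038 0.155 0 0 0 0;-0.014 0.038 0.155 0 0 0 0"

```text
time: 6.4
tcp_pos: [589.7, -290.7, 66.1]
ee_rot: [[0.895, 0.447, 0.003], [0.447, -0.895, -0.001], [0.002, 0.002, -1.0]]
force: [0.6, -0.1, -0.7]
width: 58.4
```

```bash
python3 -c "
from h import *
s=snap('scene','s3')
t=snap('top','t3')
im=np.zeros((560,800,3),np.uint8);im[:400,:400]=crop(s,165,150,80,80,5);im[:400,400:]=crop(t,400,150,80,80,5)
im[400:,400:600]=0
cv2.imwrite('pics/c4.png',im[:400])
rel((588,-292,60,.463),(588,-292,40,.463))"
```

```text
t 6.50 tcp [ 589.473 -290.94    66.17 ] yaw 0.4629 F [-0.36   0.011 -1.056] w 58.8 q [ 0.453  0.711 -0.094  1.865  0.114  0.568 -0.822]
(588, -292, 60, 0.463) -> [-0.002  0.     0.006  0.001 -0.001 -0.   ]
(588, -292, 40, 0.463) -> [-0.002  0.     0.026  0.001 -0.001 -0.   ]
```

View pics/c4.png

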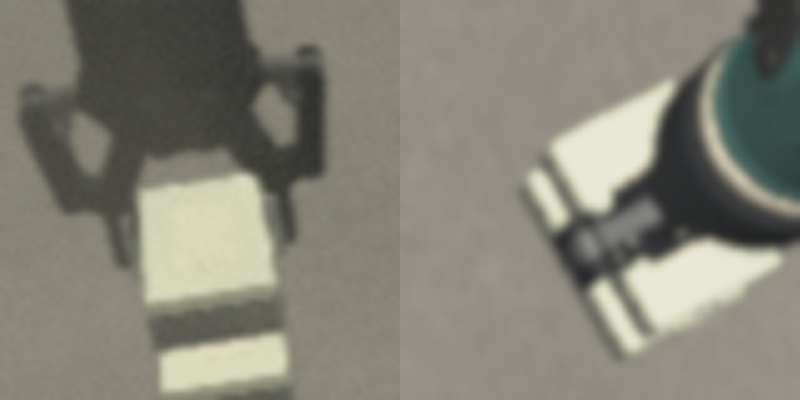

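```bash
python3 -c "
from h import *
S=lambda x,y:[165+x/5-.4,150+y/5-.4]
T=lambda x,y:[400+(x-400)/5-.4,150+y/5-.4]
c=[bp('scene',*S(*q),90.4)[:2] for q in((146,306),(276,289),(138,190),(262,174))]
a=[bp('scene',*S(*q),32)[:2] for q in((162,393),(288,376))]
ax=np.array([np.cos(.463),np.sin(.463)]);ay=np.array([ax[1],-ax[0]])
print(c,a)
for i in(0,1): print('a-c along/across',(a[i]-c[i])@ax,(a[i]-c[i])@ay)
# top: a left corner & lower corner, c ones
ca=[bp('top',*T(*q),90.4)[:2] for q in((548,146),(655,337))]
aa=[bp('top',*T(*q),32)[:2] for q in((525,187),(620,358))]
print(ca,aa)
for i in(0,1): print('top a-c',(aa[i]-ca[i])@ax,(aa[i]-ca[i])@ay)
print('a pred corners',pj('scene',box([593,-289.7,.463],32)),[S(*q) for q in((162,393),(288,376))])
"
```

```text
[array([ 652.177, -290.614]), array([ 628.6  , -236.843]), array([ 570.113, -332.785]), array([ 545.633, -278.477])] [array([ 647.672, -296.374]), array([ 624.074, -242.181])]
a-c along/across -6.6027178855510495 3.1417542074841815
a-c along/across -6.4329658369284175 2.7548813074994376
[array([ 618.652, -239.521]), array([ 536.789, -278.597])] [array([ 613.897, -242.068]), array([ 536.67 , -278.856])]
top a-c -5.3916346748813595 0.15553196123563318
top a-c -0.22211935000278088 0.17844708349742464
a pred corners [[222.646 223.636]
 [197.153 227.919]
 [195.88  205.005]
 [219.94  201.186]] [[197.0, 228.2], [222.2, 224.79999999999998]]
```

Comparing held case with case_a in both views suggests shifting about −3.5 mm along and +2 mm across. I'll apply that while lowering.

Call:
jog_arm:
  rows: "-0.0035 0.002 0 0 0 0 0;-0.0035 0.002 0.008 0 0 0 0;-0.0035 0.002 0.016 0 0 0 0;-0.0035 0.002 0.022 0 0 0 0;-0.0035 0.002 0.024 0 0 0 0;-0.0035 0.002 0.025 0 0 0 0;-0.0035 0.002 0.026 0 0 0 0;-0.0035 0.002 0.026 0 0 0 0"

```text
time: 7.3
tcp_pos: [585.5, -293.8, 41.1]
ee_rot: [[0.895, 0.446, -0.002], [0.446, -0.895, -0.0], [-0.002, -0.001, -1.0]]
force: [-6.6, 2.0, 20.9]
width: 58.6
```

Call:
jog_arm:
  rows: "0 0 -0.0015 0 0 0 0;0 0 -0.0015 0 0 0 1;0 0 -0.0015 0 0 0 1;0 0 -0.0015 0 0 0 1;0 0 -0.0015 0 0 0 1;0 0 -0.04 0 0 0 1;0 0 -0.09 0 0 0 1;0 0 -0.14 0 0 0 1;0 0 -0.17 0 0 0 1;0 0 -0.17 0 0 0 1"

```text
time: 8.3
tcp_pos: [589.6, -295.4, 214.2]
ee_rot: [[0.895, 0.446, 0.01], [0.446, -0.895, -0.004], [0.007, 0.008, -1.0]]
force: [0.1, 0.3, 0.3]
width: 85.3
```

```bash
python3 -c "
from h import *
rel((560,-50,210,.8),(487,229,190,1.0))"
```

```text
t 8.30 tcp [ 589.638 -295.355  214.156] yaw 0.4627 F [0.139 0.338 0.279] w 85.3 q [ 0.479  0.524 -0.12   1.783  0.082  0.829 -0.788]
(560, -50, 210, 0.8) -> [ 0.083 -0.233  0.003  0.003 -0.002 -0.107]
(487, 229, 190, 1.0) -> [ 0.142 -0.515  0.021  0.003 -0.002 -0.171]
```

Call:
jog_arm:
  rows: "0.02 -0.04 0 0 0 -0.03 1;0.04 -0.08 0 0 0 -0.06 1;0.05 -0.12 0 0 0 -0.09 1;0.07 -0.17 0 0 0 -0.12 1;0.08 -0.21 0 0 0 -0.15 1;0.083 -0.233 0 0 0 -0.17 1;0.083 -0.233 0 0 0 -0.17 1;0.083 -0.233 0 0 0 -0.17 1"

```text
time: 9.1
tcp_pos: [556.0, -49.2, 207.8]
ee_rot: [[0.543, 0.84, -0.001], [0.84, -0.543, -0.001], [-0.001, -0.001, -1.0]]
force: [1.1, -0.9, 0.8]
width: 85.4
```

```bash
python3 -c "
from h import *
rel((487,229,190,1.0))
s=snap('scene','s4');t=snap('top','t4')
im=np.zeros((600,800,3),np.uint8)
im[:300,:400]=crop(s,170,175,80,60,5);im[:300,400:]=crop(t,405,165,80,60,5)
im[300:,:400]=crop(s,390,175,80,60,5);im[300:,400:]=crop(t,165,215,80,60,5)
cv2.imwrite('pics/c5.png',im)
"
```

```text
t 9.10 tcp [555.964 -49.188 207.843] yaw 0.9965 F [ 1.096 -0.88   0.813] w 85.4 q [ 0.224  0.426 -0.288  1.999  0.176  0.741 -0.745]
(487, 229, 190, 1.0) -> [ 0.196 -0.209  0.018 -0.     0.    -0.001]
```

View pics/c5.png

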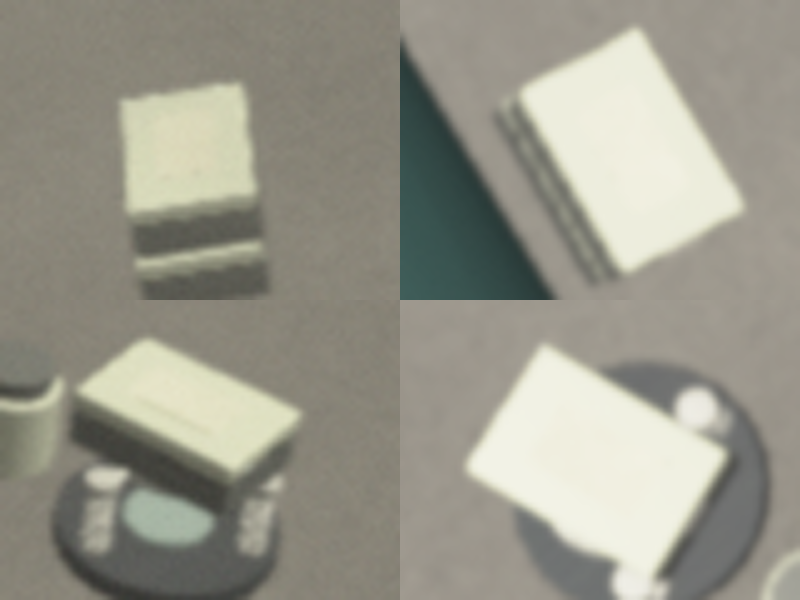

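```bash
python3 -c "
from h import *
S=lambda x,y,u,v:[u+x/5-.4,v+y/5-.4]
ax=np.array([np.cos(.463),np.sin(.463)]);ay=np.array([ax[1],-ax[0]])
for nm,pts,a0 in(('scene',[S(x,y,170,175) for x,y in((120,100),(243,84),(257,190),(127,211))],[595.288,-289.249]),('top',[S(x-400,y,405,165) for x,y in((638,27),(520,90),(745,208),(625,273))],[592.1,-289.93])):
    p,r=fit(nm,pts,64,[592,-289,.463]);d=p[:2]-a0;print('c',nm,p,abs(r).max(),'c-a along',d@ax,d@ay)
q=[S(x,y,170,175) for x,y in((137,263),(264,246))]; print('a near corners',[bp('scene',*k,32) for k in q])
q=[S(x,y,170,175) for x,y in((127,211),(257,190))]; print('c near corners',[bp('scene',*k,64) for k in q])
p,r=fit('scene',[S(x,y-300,390,175) for x,y in((147,338),(77,388),(302,413),(237,473))],92,[488,229,1]);print('b',p,r)
p,r=fit('top',[S(x-400,y-300,165,215) for x,y in((543,343),(466,467),(730,455),(655,578))],92,[488,229,1]);print('b',p,r)
rel((486,229,150,1.0))
"
```

```text
c scene [ 591.045 -289.841    0.467] 0.6846995463250778 c-a along -4.061194782390611 -1.365168567385354
c top [ 589.731 -290.193    0.462] 0.3352963049013056 c-a along -2.237362623919984 -0.8228307073465257
a near corners [array([ 644.329, -297.9  ,   32.   ]), array([ 620.548, -243.111,   32.   ])]
c near corners [array([ 643.458, -296.987,   64.   ]), array([ 616.741, -243.057,   64.   ])]
b [487.232 230.814   1.029] [-0.058  0.299  0.384 -0.601 -0.71   0.11   0.374  0.243]
b [485.923 228.164   1.028] [-0.415  0.124  0.131 -0.385 -0.217  0.708  0.492 -0.435]
t 9.20 tcp [556.462 -50.788 208.041] yaw 0.9933 F [0.394 0.305 0.308] w 85.1 q [ 0.225  0.426 -0.287  1.998  0.176  0.741 -0.745]
(486, 229, 150, 1.0) -> [ 0.196 -0.212  0.058  0.     0.    -0.002]
```

Case_c sits within about 2–3 mm and 0.01 rad of case_a. Case_b is at about (486.6, 229.5) with yaw 1.03, and both views agree. Next I'll pick up case_b.

```bash
python3 -c "
from h import *
rel((486.5,229.5,190,1.028))"
```

```text
t 9.20 tcp [556.462 -50.788 208.041] yaw 0.9933 F [0.394 0.305 0.308] w 85.1 q [ 0.225  0.426 -0.287  1.998  0.176  0.741 -0.745]
(486.5, 229.5, 190, 1.028) -> [ 0.197 -0.212  0.018  0.     0.    -0.011]
```

Call:
jog_arm:
  rows: "0.03 -0.03 0 0 0 -0.01 1;0.06 -0.065 0 0 0 -0.01 1;0.09 -0.1 0 0 0 -0.011 1;0.12 -0.135 0 0 0 -0.011 1;0.15 -0.165 0.01 0 0 -0.011 1;0.18 -0.195 0.018 0 0 -0.011 1;0.197 -0.212 0.018 0 0 -0.011 1;0.197 -0.212 0.018 0 0 -0.011 1;0.197 -0.212 0.018 0 0 -0.011 1;0.197 -0.212 0.018 0 0 -0.011 1"

```text
time: 10.2
tcp_pos: [486.4, 229.5, 190.3]
ee_rot: [[0.517, 0.856, 0.0], [0.856, -0.517, -0.002], [-0.001, 0.001, -1.0]]
force: [0.3, 0.2, -0.9]
width: 85.5
```

```bash
python3 -c "
from h import *
rel((486.5,229.5,68,1.028))"
```

```text
t 10.20 tcp [486.381 229.471 190.298] yaw 1.0272 F [ 0.268  0.239 -0.868] w 85.5 q [-0.279  0.43  -0.325  2.056  0.214  0.688 -1.286]
(486.5, 229.5, 68, 1.028) -> [ 0.    -0.     0.122  0.     0.    -0.   ]
```

Call:
jog_arm:
  rows: "0 0 0.04 0 0 0 1;0 0 0.08 0 0 0 1;0 0 0.105 0 0 0 1;0 0 0.118 0 0 0 1;0 0 0.122 0 0 0 1;0 0 0.122 0 0 0 0;0 0 0.122 0 0 0 0;0 0 0.122 0 0 0 0;0 0 0.122 0 0 0 0;0 0 0.122 0 0 0 0"

```text
time: 11.2
tcp_pos: [486.5, 232.3, 69.5]
ee_rot: [[0.514, 0.858, 0.003], [0.858, -0.514, 0.001], [0.002, 0.002, -1.0]]
force: [1.3, -0.6, 3.4]
width: 58.7
```

Call:
jog_arm:
  rows: "0 0 0 0 0 0 0;0 0 0 0 0 0 0;0 0 -0.01 0 0 0 0;0 0 -0.03 0 0 0 0;0 0 -0.06 0 0 0 0;0 0 -0.1 0 0 0 0;0 0 -0.14 0 0 0 0;0 0 -0.15 0 0 0 0;0 0 -0.15 0 0 0 0"

```text
time: 12.1
tcp_pos: [485.1, 232.8, 220.0]
ee_rot: [[0.513, 0.858, 0.002], [0.858, -0.513, 0.001], [0.002, 0.001, -1.0]]
force: [0.4, 0.5, -0.2]
width: 58.4
```

```bash
python3 -c "
from h import *
s=snap('scene','s5');t=snap('top','t5')
rel((587,-291,218,.463))
"
```

```text
t 12.20 tcp [483.731 231.537 217.293] yaw 1.0319 F [-0.299 -0.069 -1.491] w 58.7 q [-0.26   0.394 -0.352  2.033  0.195  0.749 -1.27 ]
(587, -291, 218, 0.463) -> [-0.396  0.357 -0.    -0.     0.001  0.181]
```

Call:
jog_arm:
  rows: "-0.02 0.02 0 0 0 0.01 0;-0.05 0.05 0 0 0 0.03 0;-0.09 0.085 0 0 0 0.06 0;-0.13 0.12 0 0 0 0.08 0;-0.17 0.155 0 0 0 0.1 0;-0.21 0.19 0 0 0 0.12 0;-0.25 0.225 0 0 0 0.14 0;-0.29 0.26 0 0 0 0.16 0;-0.33 0.295 0 0 0 0.18 0;-0.36 0.325 0 0 0 0.181 0"

```text
time: 13.2
tcp_pos: [574.1, -230.8, 215.6]
ee_rot: [[0.895, 0.446, -0.006], [0.446, -0.895, 0.002], [-0.004, -0.004, -1.0]]
force: [0.7, 0.3, -0.1]
width: 58.6
```

```bash
python3 -c "
from h import *
rel((594,-290,215,.463),(594,-290,98,.463))"
```

```text
t 13.20 tcp [ 574.089 -230.784  215.592] yaw 0.4619 F [ 0.683  0.349 -0.136] w 58.6 q [ 0.399  0.48  -0.125  1.862  0.079  0.81  -0.876]
(594, -290, 215, 0.463) -> [-0.009  0.062  0.    -0.001  0.001 -0.   ]
(594, -290, 98, 0.463) -> [-0.008  0.062  0.117 -0.001  0.001 -0.   ]
```

Call:
jog_arm:
  rows: "-0.005 0.03 0 0 0 0 0;-0.009 0.055 0 0 0 0 0;-0.009 0.062 0.01 0 0 0 0;-0.009 0.062 0.04 0 0 0 0;-0.009 0.062 0.08 0 0 0 0;-0.009 0.062 0.105 0 0 0 0;-0.009 0.062 0.117 0 0 0 0;-0.009 0.062 0.117 0 0 0 0;-0.009 0.062 0.117 0 0 0 0;-0.009 0.062 0.117 0 0 0 0"

```text
time: 14.2
tcp_pos: [596.9, -289.1, 102.9]
ee_rot: [[0.895, 0.447, 0.003], [0.447, -0.895, -0.001], [0.002, 0.002, -1.0]]
force: [0.4, 0.3, -1.4]
width: 58.6
```

```bash
python3 -c "
from h import *
s=snap('scene','s6');t=snap('top','t6')
im=np.hstack([crop(s,170,125,80,120,5),crop(t,405,145,80,120,5)]);cv2.imwrite('pics/c6.png',im)
rel((594,-290,72,.463))"
```

```text
t 14.30 tcp [ 596.772 -289.404  103.125] yaw 0.4628 F [-0.793 -0.367 -1.068] w 58.2 q [ 0.453  0.666 -0.103  1.837  0.106  0.641 -0.821]
(594, -290, 72, 0.463) -> [-0.003 -0.001  0.031  0.001 -0.001 -0.   ]
```

View pics/c6.png

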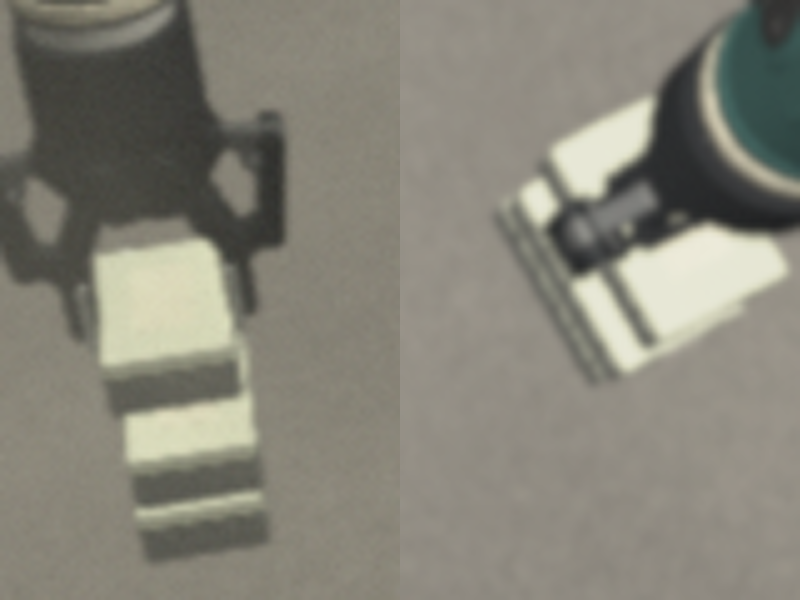

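```bash
python3 -c "
from h import *
S=lambda x,y:[170+x/5-.4,125+y/5-.4]
T=lambda x,y:[405+(x-400)/5-.4,145+y/5-.4]
ax=np.array([np.cos(.463),np.sin(.463)]);ay=np.array([ax[1],-ax[0]])
p,r=fit('scene',[S(94,254),S(212,238),S(238,347),S(102,366)],125.6,[594,-290,.463]);print('b scene',p,r)
for nm,z,q in(('b',125.6,((102,366),(238,347))),('c',64,((127,463),(256,443))),('a',32,((137,514),(264,496)))):
    e=[bp('scene',*S(*k),z)[:2] for k in q]; m=(e[0]+e[1])/2-45*ax; print(nm,e,'centre',m, 'al/ac',m@ax,m@ay)
p,r=fit('top',[T(548,160),T(650,347),T(790,270)],125.6,[594,-290,.463]);print('b top',p,r)
"
```

```text
b scene [ 596.771 -288.646    0.498] [ 0.708 -0.589 -1.095  0.417  0.291  0.583  0.064 -0.361]
b [array([ 649.377, -293.961]), array([ 623.907, -239.294])] centre [ 596.379 -286.726] al/ac 405.52862746014637 522.9023564700365
c [array([ 644.808, -296.365]), array([ 618.923, -242.664])] centre [ 591.603 -289.613] al/ac 399.96632135936284 523.3520055939806
a [array([ 644.999, -297.595]), array([ 620.548, -243.111])] centre [ 592.511 -290.451] al/ac 400.40418992568544 524.5074520759066
b top [ 591.145 -286.756    0.479] [ 1.145  1.161 -1.823  0.055  0.699 -1.191]
```

Call:
jog_arm:
  rows: "-0.003 0.0005 0 0 0 0 0;-0.003 0.0005 0.008 0 0 0 0;-0.003 0.0005 0.016 0 0 0 0;-0.003 0.0005 0.022 0 0 0 0;-0.003 0.0005 0.025 0 0 0 0;-0.003 0.0005 0.026 0 0 0 0;-0.003 0.0005 0.0265 0 0 0 0;-0.003 0.0005 0.0265 0 0 0 0"

```text
time: 15.1
tcp_pos: [593.4, -290.8, 75.1]
ee_rot: [[0.895, 0.447, 0.0], [0.447, -0.895, -0.0], [0.0, 0.0, -1.0]]
force: [-0.2, -0.4, -0.9]
width: 58.5
```

Call:
jog_arm:
  rows: "0 0 0.001 0 0 0 0;0 0 0.002 0 0 0 0;0 0 0.002 0 0 0 0"

```text
time: 15.4
tcp_pos: [593.6, -290.9, 74.3]
ee_rot: [[0.895, 0.447, 0.001], [0.447, -0.895, -0.0], [0.0, 0.001, -1.0]]
force: [-1.3, -0.0, 4.6]
width: 58.3
```

Call:
jog_arm:
  rows: "0 0 0 0 0 0 1;0 0 0 0 0 0 1;0 0 0 0 0 0 1;0 0 0 0 0 0 1;0 0 -0.02 0 0 0 1;0 0 -0.06 0 0 0 1;0 0 -0.1 0 0 0 1;0 0 -0.14 0 0 0 1;0 0 -0.15 0 0 0 1;0 0 -0.15 0 0 0 1"

```text
time: 16.4
tcp_pos: [594.5, -291.3, 225.3]
ee_rot: [[0.895, 0.446, 0.004], [0.446, -0.895, -0.002], [0.003, 0.004, -1.0]]
force: [-0.3, -0.1, -0.6]
width: 85.6
```

```bash
python3 -c "
from h import *
rel((560,-100,225,0.1))"
```

```text
t 16.40 tcp [ 594.531 -291.316  225.261] yaw 0.4628 F [-0.35  -0.124 -0.612] w 85.6 q [ 0.471  0.518 -0.121  1.763  0.079  0.861 -0.794]
(560, -100, 225, 0.1) -> [ 0.054 -0.187 -0.     0.001 -0.001  0.116]
```

Call:
jog_arm:
  rows: "0.01 -0.03 0 0 0 -0.02 1;0.02 -0.07 0 0 0 -0.05 1;0.035 -0.12 0 0 0 -0.08 1;0.045 -0.16 0 0 0 -0.1 1;0.054 -0.187 0 0 0 -0.107 1;0.054 -0.187 0 0 0 -0.107 1;0.054 -0.187 0 0 0 -0.107 1"

```text
time: 17.1
tcp_pos: [556.9, -98.8, 221.3]
ee_rot: [[0.696, 0.718, -0.003], [0.718, -0.696, 0.0], [-0.002, -0.003, -1.0]]
force: [0.7, -0.0, 0.2]
width: 85.1
```

```bash
python3 -c "
from h import *
s=snap('scene','s7');t=snap('top','t7')
im=np.zeros((600,800,3),np.uint8)
im[:300,:400]=crop(s,170,155,100,75,4);im[:300,400:]=crop(t,400,150,100,75,4)
im[300:,:400]=crop(s,300,160,100,75,4);im[300:,400:]=crop(t,250,190,100,75,4)
cv2.imwrite('pics/c7.png',im)
rel((531,44,215,.8))"
```

```text
t 17.20 tcp [ 557.476 -101.009  221.816] yaw 0.7969 F [ 0.095 -0.171 -0.002] w 85.5 q [ 0.276  0.414 -0.235  1.97   0.135  0.774 -0.811]
(531, 44, 215, 0.8) -> [ 0.085 -0.12   0.007 -0.     0.001 -0.001]
```

View pics/c7.png

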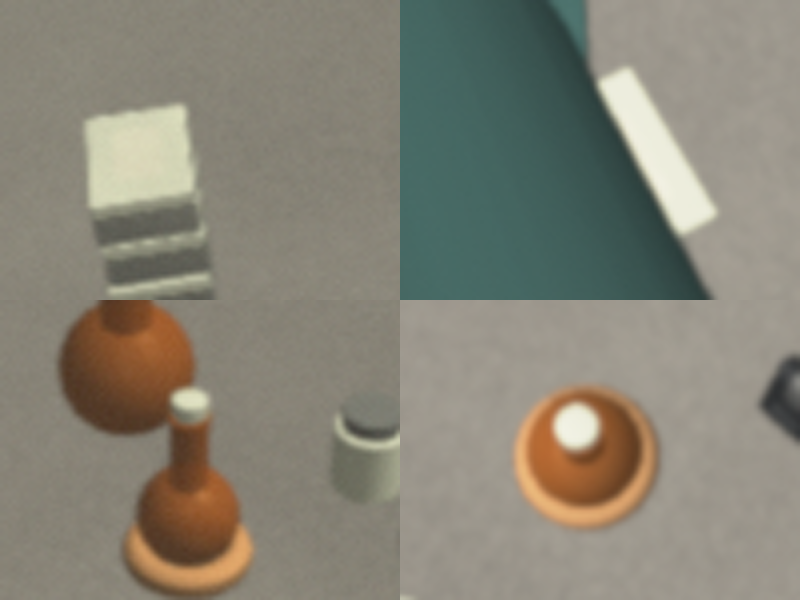

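```bash
python3 -c "
from h import *
S=lambda x,y:[170+x/4-.4,155+y/4-.4]
ax=np.array([np.cos(.463),np.sin(.463)]);ay=np.array([ax[1],-ax[0]])
p,r=fit('scene',[S(84,120),S(185,105),S(196,190),S(91,208)],96,[591,-290,.463]);print('b',p,abs(r).max(),p[:2]@ax,p[:2]@ay)
for nm,z,q in(('b',96,((91,208),(196,190))),('c',64,((103,250),(205,232))),('a',32,((110,293),(211,277)))):
    e=[bp('scene',*S(*k),z)[:2] for k in q]; m=(e[0]+e[1])/2-45*ax; print(nm,m, 'al/ac',m@ax,m@ay)
print('stopper',bp('top',250+176/4-.4,190+127/4-.4,127),bp('scene',300+190/4-.4,160+98/4-.4,127))
print('ball top',bp('top',250+184/4-.4,190+149/4-.4,39),'cork',bp('top',250+187/4-.4,190+157/4-.4,10))
print('cork scene',bp('scene',300+188/4-.4,160+248/4-.4,10))
t=cv2.imread('pics/t7.png')
for nm,(u,v,w,h) in (('cradle',(170,215,80,70)),):
    g=t[v:v+h,u:u+w]; cv2.imwrite('pics/cr.png',crop(g,0,0,w,h,8))
s=cv2.imread('pics/s7.png'); cv2.imwrite('pics/c8.png',np.vstack([crop(t,170,215,90,70,5)[:, :450],crop(s,380,170,90,70,5)]))
"
```

```text
b [ 591.756 -290.295    0.477] 0.35212631119887305 399.79819965929585 524.0298550603973
b [ 590.683 -290.163] al/ac 398.89728201682567 523.4328210827275
c [ 590.297 -289.659] al/ac 398.777155395111 522.809577074137
a [ 593.338 -290.015] al/ac 401.3387475718478 524.4859613129405
stopper [528.978  43.904 127.   ] [529.518  43.726 127.   ]
ball top [529.968  44.072  39.   ] cork [529.435  43.779  10.   ]
cork scene [527.683  43.907  10.   ]
```

View pics/c8.png

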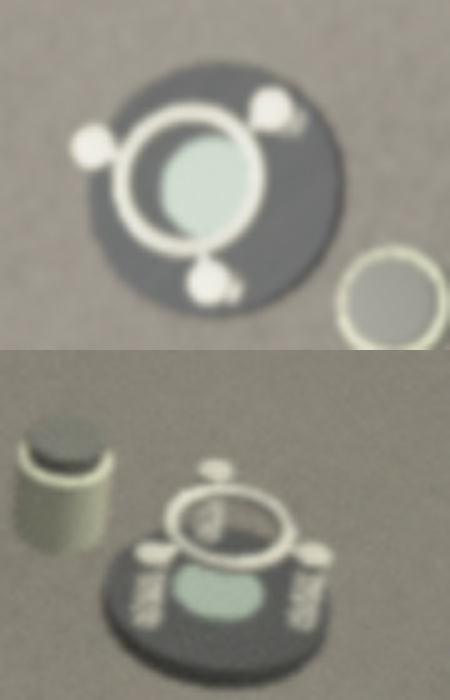

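```bash
python3 -c "
from h import *
print('ring top',bp('top',170+188.5/5-.4,215+179/5-.4,56),'scene',bp('scene',380+230.5/5-.4,170+178.5/5-.4,56))
print('base top',bp('top',170+216/5-.4,215+190/5-.4,12))
rel((529.5,44,215,.8))"
```

```text
ring top [481.453 230.     56.   ] scene [481.864 230.507  56.   ]
base top [480.429 227.827  12.   ]
t 17.20 tcp [ 557.476 -101.009  221.816] yaw 0.7969 F [ 0.095 -0.171 -0.002] w 85.5 q [ 0.276  0.414 -0.235  1.97   0.135  0.774 -0.811]
(529.5, 44, 215, 0.8) -> [ 0.084 -0.121  0.007 -0.     0.001 -0.001]
```

Call:
jog_arm:
  rows: "0.02 -0.03 0 0 0 0 1;0.05 -0.07 0 0 0 0 1;0.07 -0.1 0 0 0 0 1;0.084 -0.118 0 0 0 0 1;0.084 -0.121 0 0 0 0 1;0.084 -0.121 0.01 0 0 0 1;0.084 -0.121 0.01 0 0 0 1;0.084 -0.121 0.01 0 0 0 1"

```text
time: 18.0
tcp_pos: [529.8, 42.7, 212.2]
ee_rot: [[0.7, 0.714, -0.002], [0.714, -0.7, -0.001], [-0.002, -0.0, -1.0]]
force: [0.1, -0.6, 0.2]
width: 85.5
```

```bash
python3 -c "
from h import *
rel((529.5,44,78,.8))"
```

```text
t 18.00 tcp [529.82   42.71  212.156] yaw 0.7953 F [ 0.055 -0.558  0.185] w 85.5 q [ 0.035  0.386 -0.261  2.052  0.149  0.723 -1.095]
(529.5, 44, 78, 0.8) -> [ 0.001 -0.001  0.134 -0.     0.001 -0.002]
```

Call:
jog_arm:
  rows: "0.001 -0.001 0.03 0 0 0 1;0.001 -0.001 0.065 0 0 0 1;0.001 -0.001 0.1 0 0 0 1;0.001 -0.001 0.12 0 0 0 1;0.001 -0.001 0.13 0 0 0 1;0.001 -0.001 0.133 0 0 0 1;0.001 -0.001 0.133 0 0 0 1;0.001 -0.001 0.133 0 0 0 0.5;0.001 -0.001 0.133 0 0 0 0;0.001 -0.001 0.133 0 0 0 0"

```text
time: 19.0
tcp_pos: [530.5, 46.7, 80.9]
ee_rot: [[0.697, 0.717, 0.002], [0.717, -0.697, 0.0], [0.001, 0.001, -1.0]]
force: [0.2, 1.1, -0.7]
width: 43.8
```

Call:
jog_arm:
  rows: "0 0 0 0 0 0 0;0 0 0 0 0 0 0;0 0 0 0 0 0 0;0 0 0 0 0 0 0"

```text
time: 19.4
tcp_pos: [531.0, 46.1, 80.6]
ee_rot: [[0.698, 0.716, 0.002], [0.716, -0.698, -0.0], [0.001, 0.002, -1.0]]
force: [1.6, -1.6, 6.2]
width: 23.3
```

Call:
jog_arm:
  rows: "0 0 -0.005 0 0 0 0;0 0 -0.02 0 0 0 0;0 0 -0.045 0 0 0 0;0 0 -0.075 0 0 0 0;0 0 -0.1 0 0 0 0;0 0 -0.11 0 0 0 0;0 0 -0.11 0 0 0 0"

```text
time: 20.1
tcp_pos: [530.0, 47.1, 190.8]
ee_rot: [[0.697, 0.717, 0.001], [0.717, -0.697, 0.001], [0.001, 0.001, -1.0]]
force: [1.0, 0.0, -1.2]
width: 22.8
```

```bash
python3 -c "
from h import *
rel((483.4,231.7,190,.8))"
```

```text
t 20.10 tcp [529.978  47.114 190.799] yaw 0.7994 F [ 0.977  0.043 -1.18 ] w 22.8 q [ 0.026  0.416 -0.261  2.071  0.168  0.672 -1.117]
(483.4, 231.7, 190, 0.8) -> [ 0.1   -0.162  0.001  0.    -0.001 -0.   ]
```

Call:
jog_arm:
  rows: "0.01 -0.015 0 0 0 0 0;0.025 -0.04 0 0 0 0 0;0.045 -0.07 0 0 0 0 0;0.065 -0.105 0 0 0 0 0;0.085 -0.135 0 0 0 0 0;0.095 -0.155 0 0 0 0 0;0.1 -0.162 0 0 0 0 0;0.1 -0.162 0.015 0 0 0 0;0.1 -0.162 0.03 0 0 0 0;0.1 -0.162 0.03 0 0 0 0"

```text
time: 21.1
tcp_pos: [481.7, 228.7, 157.2]
ee_rot: [[0.698, 0.716, -0.006], [0.716, -0.698, -0.004], [-0.007, -0.001, -1.0]]
force: [-0.7, -1.3, -1.2]
width: 23.1
```

```bash
python3 -c "
from h import *
s=snap('scene','s9');t=snap('top','t9')
cv2.imwrite('pics/c9.png',np.hstack([crop(s,380,120,80,110,5),crop(t,165,195,80,110,5)]))
rel((483.4,231.7,122,.8))"
```

```text
t 21.20 tcp [483.18  229.892 159.129] yaw 0.7977 F [-0.147 -0.362 -0.587] w 22.5 q [-0.334  0.468 -0.259  2.086  0.203  0.614 -1.506]
(483.4, 231.7, 122, 0.8) -> [ 0.002 -0.001  0.037 -0.     0.001 -0.001]
```

View pics/c9.png

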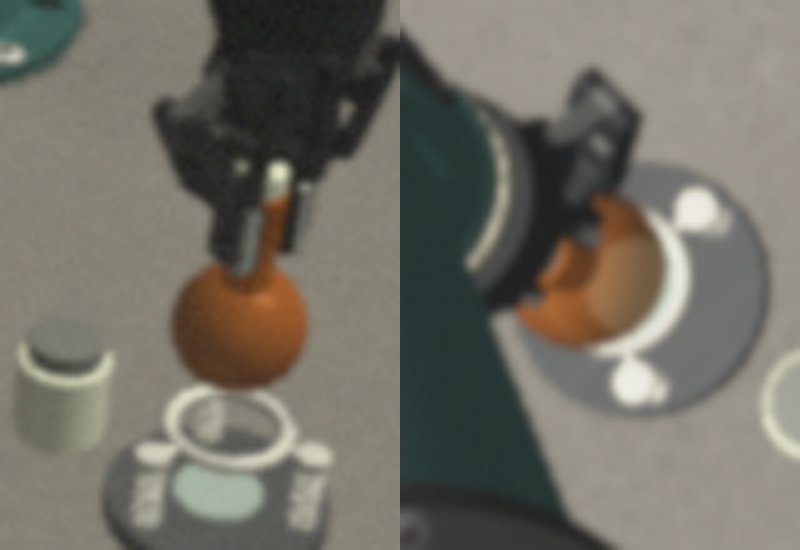

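```bash
python3 -c "
from h import *
from scipy.optimize import least_squares
C=lambda x,y,u,v:np.array([u+x/5-.4,v+y/5-.4])
o=159.1-73.6
obs=[('scene',C(240,325,380,120),32),('scene',C(279,172,380,120),119),('scene',C(261,275,380,120),68)]
for n,p,h in obs: print(n,h,bp(n,*p,o+h))
print(pj('scene',[[481.5,229.8,o+32],[481.5,229.8,o+119]]),[q[1] for q in obs])
# ball from both views: top ball centre est.
print('ball top',bp('top',*C(592-400,270,165,195),o+32))
"
```

```text
scene 32 [480.96  227.609 117.5  ]
scene 119 [482.467 234.407 204.5  ]
scene 68 [490.269 233.239 153.5  ]
[[428.53  184.844]
 [433.327 153.548]] [array([427.6, 184.6]), array([435.4, 154. ]), array([431.8, 174.6])]
ball top [479.527 224.607 117.5  ]
```

The ball sits over the ring, about 3 mm short in y. The neck leans maybe 2–4° toward +y, though the finger hides part of it. I'll correct the position, seat the flask and then check the tilt.

Call:
jog_arm:
  rows: "0.002 -0.001 0 0 0 0 0;0.002 -0.001 0.01 0 0 0 0;0.002 -0.001 0.02 0 0 0 0;0.002 -0.001 0.028 0 0 0 0;0.002 -0.001 0.033 0 0 0 0;0.002 -0.001 0.036 0 0 0 0;0.002 -0.001 0.036 0 0 0 0;0.002 -0.001 0.036 0 0 0 0"

```text
time: 22.0
tcp_pos: [484.3, 233.5, 124.1]
ee_rot: [[0.697, 0.717, 0.0], [0.717, -0.697, 0.0], [0.0, 0.0, -1.0]]
force: [-0.1, -0.3, -1.7]
width: 22.9
```

```bash
python3 -c "
from h import *
rel((483.4,231.7,118,.8))
print(ctrl.state()['wrist_torque'])"
```

```text
t 22.00 tcp [484.34  233.534 124.087] yaw 0.7991 F [-0.112 -0.303 -1.742] w 22.9 q [-0.358  0.524 -0.237  2.105  0.231  0.537 -1.535]
(483.4, 231.7, 118, 0.8) -> [-0.002  0.001  0.006  0.    -0.    -0.   ]
[ 0.071 -0.015 -0.023]
```

Call:
jog_arm:
  rows: "-0.001 0.0005 0 0 0 0 0;-0.002 0.001 0.002 0 0 0 0;-0.002 0.001 0.004 0 0 0 0;-0.002 0.001 0.006 0 0 0 0;-0.002 0.001 0.008 0 0 0 0;-0.002 0.001 0.008 0 0 0 0;-0.002 0.001 0.008 0 0 0 0"

```text
time: 22.7
tcp_pos: [483.6, 231.0, 116.2]
ee_rot: [[0.697, 0.717, 0.0], [0.717, -0.697, -0.0], [-0.0, 0.0, -1.0]]
force: [-1.3, -1.0, 4.4]
width: 22.5
```

```bash
python3 -c "
from h import *
print(ctrl.state()['wrist_torque'])
s=snap('scene','s10')
cv2.imwrite('pics/c10.png',crop(s,380,120,90,110,5))
rel((483.4,231.7,118,.8))"
```

```text
[-0.375  0.157 -0.026]
t 22.75 tcp [483.604 231.059 116.176] yaw 0.7989 F [-0.078 -2.011  3.17 ] w 23.0 q [-0.359  0.535 -0.23   2.113  0.238  0.518 -1.538]
(483.4, 231.7, 118, 0.8) -> [ 0.    -0.001 -0.002  0.     0.    -0.   ]
```

View pics/c10.png

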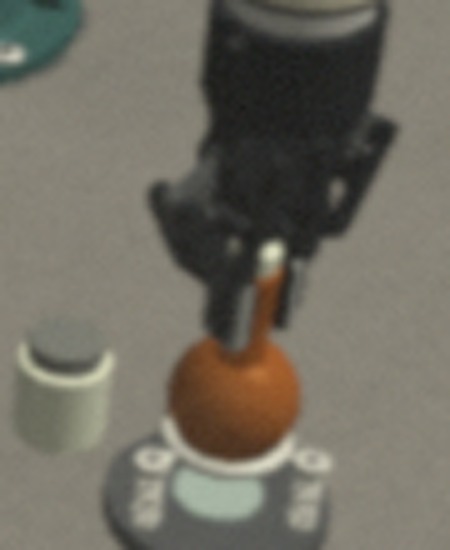

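The flask is seated in the ring, and ring contact shows in the force reading. I've used all the picture views, so I'll measure the tilt numerically from the neck's right silhouette edge. The upright flask in the s7 picture serves as the reference.

```bash
cat > tilt.py <<'E'
from h import *
def edges(f,u0,u1,v0,v1,k=5):
    g=f[v0:v1,u0:u1].astype(float); d=g[:,:,2]-g[:,:,0]   # red-blue
    d=cv2.resize(d,None,fx=k,fy=k,interpolation=cv2.INTER_CUBIC); out=[]
    for j in range(0,d.shape[0],2*k):
        w=np.where(d[j]>45)[0]
        if len(w): out.append((v0+(j+.5)/k-.5,u0+(w[0]+.5)/k-.5,u0+(w[-1]+.5)/k-.5))
    return np.array(out)
if __name__=="__main__":
    for nm,box_,P in(("s7",(325,375,180,232),(529.5,44,7)),("s10",(405,450,165,215),(482,230,44))):
        e=edges(cv2.imread(f"pics/{nm}.png"),*box_); print(nm);print(e.T)
        h=np.array([32,62,70,80,90,104,119]); print(np.c_[h,pj("scene",np.array(P)+np.c_[0*h,0*h,h])].T)
E
python3 tilt.py
```

```text
s7
[[179.6 181.6 183.6 185.6 187.6 189.6 191.6 193.6 195.6 197.6 199.6 201.6
  203.6 205.6 207.6 209.6 211.6 213.6 215.6 217.6 219.6 221.6 223.6 225.6
  227.6 229.6]
 [324.6 324.6 324.6 324.6 324.6 330.8 343.  344.4 345.  344.2 344.2 341.
  338.4 337.  336.2 335.6 336.2 335.6 333.  331.4 331.  330.8 331.2 332.
  333.6 336. ]
 [347.6 346.6 342.4 341.8 342.2 352.2 351.8 351.4 351.4 351.4 351.4 353.
  355.6 357.2 358.2 359.2 359.4 359.6 360.2 361.8 362.6 363.2 362.8 362.2
  361.  359.2]]
[[ 32.     62.     70.     80.     90.    104.    119.   ]
 [346.672 346.852 346.901 346.962 347.025 347.114 347.21 ]
 [213.116 203.545 200.938 197.648 194.32  189.598 184.455]]
s10
[[174.6 176.6 178.6 180.6 182.6 184.6 186.6 188.6 190.6 192.6 194.6 196.6
  198.6 200.6 202.6 204.6 206.6 208.6]
 [433.2 431.2 431.6 431.4 431.  430.6 430.  418.8 417.  416.2 415.8 415.
  415.6 415.  416.  419.6 421.2 426. ]
 [436.2 435.4 434.8 434.6 433.8 433.6 433.2 435.2 437.  438.2 439.  439.8
  439.8 439.6 439.2 438.  436.2 432.8]]
[[ 32.     62.     70.     80.     90.    104.    119.   ]
 [426.477 428.006 428.422 428.948 429.48  430.235 431.057]
 [198.848 188.886 186.173 182.746 179.28  174.361 169.002]]
```

The ball is centred at u=427.4, and the neck axis matches a vertical one within about 0.5 px (under 0.03 rad), so the flask is upright. Now I'll press in steps and watch force against height.

Call:
jog_arm:
  rows: "0 0 0.002 0 0 0 0;0 0 0.004 0 0 0 0;0 0 0.006 0 0 0 0;0 0 0.008 0 0 0 0;0 0 0.008 0 0 0 0;0 0 0.008 0 0 0 0"

```text
time: 23.35
tcp_pos: [483.6, 231.1, 108.2]
ee_rot: [[0.698, 0.717, 0.0], [0.717, -0.698, -0.0], [-0.0, 0.0, -1.0]]
force: [-1.4, -2.6, 8.2]
width: 22.9
```

Call:
jog_arm:
  rows: "0 0 0.002 0 0 0 0;0 0 0.004 0 0 0 0;0 0 0.006 0 0 0 0;0 0 0.006 0 0 0 0;0 0 0.006 0 0 0 0"

```text
time: 23.85
tcp_pos: [483.7, 231.0, 102.4]
ee_rot: [[0.698, 0.717, 0.0], [0.717, -0.698, -0.001], [-0.0, 0.0, -1.0]]
force: [-2.2, -2.0, 9.2]
width: 22.9
```

Call:
jog_arm:
  rows: "0 0 0.001 0 0 0 0;0 0 0.002 0 0 0 0;0 0 0.002 0 0 0 0;0 0 0.002 0 0 0 0"

```text
time: 24.25
tcp_pos: [483.7, 231.1, 100.6]
ee_rot: [[0.698, 0.717, 0.0], [0.717, -0.698, -0.001], [-0.0, 0.001, -1.0]]
force: [-2.0, -2.4, 10.7]
width: 22.7
```

Call:
jog_arm:
  rows: "0 0 0.001 0 0 0 0;0 0 0.002 0 0 0 0;0 0 0.002 0 0 0 0;0 0 0.002 0 0 0 0"

```text
time: 24.65
tcp_pos: [483.7, 231.0, 99.6]
ee_rot: [[0.697, 0.717, 0.001], [0.717, -0.697, -0.001], [-0.0, 0.001, -1.0]]
force: [-4.0, -3.6, 18.4]
width: 22.9
```

The stop is reached at z = 99.6, where the force jumps. I'll ease the side force a little, add some margin and check it holds steady.

Call:
jog_arm:
  rows: "-0.0005 0 0.0004 0 0 0 0;-0.001 0 0.0008 0 0 0 0;-0.001 0 0.0008 0 0 0 0;-0.001 0 0.0008 0 0 0 0;-0.001 0 0.0008 0 0 0 0"

```text
time: 25.15
tcp_pos: [483.6, 230.8, 99.4]
ee_rot: [[0.697, 0.717, 0.002], [0.717, -0.697, 0.0], [0.001, 0.001, -1.0]]
force: [-4.7, -4.7, 22.8]
width: 22.8
```

```bash
python3 - <<'E'
from tilt import *
s=snap('scene','s11');t=snap('top','t11')
e=edges(s,405,450,165,225);print(e.T)
h=np.array([32,62,70,80,90,104,119]);print(np.c_[h,pj("scene",np.array((482,230,27))+np.c_[0*h,0*h,h])].T)
rel()
# column moved since s7? bystanders
s7=cv2.imread('pics/s7.png');
for n,(u,v,w,hh) in dict(col=(180,165,60,70),mouse=(215,240,60,50),timer=(340,255,60,45),jar=(378,175,28,40),big=(305,125,35,70)).items():
    print(n,np.abs(s7[v:v+hh,u:u+w].astype(float)-s[v:v+hh,u:u+w]).mean())
E
```

```text
[[180.6 182.6 184.6 186.6 188.6 190.6 192.6 194.6 196.6 198.6 200.6 202.6
  204.6 206.6 208.6 210.6 212.6 214.6]
 [432.4 430.  430.6 430.2 430.  429.4 429.  417.6 416.  415.4 414.8 415.4
  415.  416.4 415.2 420.6 422.8 428.6]
 [435.  434.2 433.6 433.2 432.8 432.6 432.4 434.6 436.2 437.6 438.2 438.8
  438.8 438.6 437.6 436.8 434.6 429.8]]
[[ 32.     62.     70.     80.     90.    104.    119.   ]
 [425.633 427.134 427.542 428.058 428.58  429.32  430.126]
 [204.348 194.572 191.91  188.548 185.149 180.324 175.069]]
t 25.25 tcp [483.584 230.827  99.431] yaw 0.7989 F [-3.615 -3.327 23.054] w 23.1 q [-0.371  0.561 -0.216  2.123  0.252  0.48  -1.551]
col 1.4746031746031747
mouse 1.598111111111111
timer 1.4075308641975308
jar 1.405654761904762
big 1.893061224489796
```

```bash
python3 -c "
from rig import ctrl
print(ctrl.job_done())"
```

```text
the job is handed in; nothing more can be done
None
```

I finished the job and handed it in at 25.3 s, well under the 67 s limit; the interface gives no verdict.

**Column:** I stacked case_c on case_a, then case_b on top. The last measurement put the three cases within about 3 mm of each other and square to about 0.015 rad. Case_a was probably dragged about 3 mm when case_c touched down with about 21 N, so the column stands slightly off case_a's starting spot.

**Flask:** I set the given-size flask in the cradle ring and pressed it down.
- **Fully down:** the force rose along the springs to about 11 N, then jumped to 18 N within 1 mm of travel, which marks the stop. The arm ended holding about 23 N down, with a side force of about 5 N.
- **Upright:** the neck silhouette in the last picture fits a vertical axis within about 0.5 px (under 0.03 rad). An earlier look suggested a 2–4° lean, but a finger was hiding part of the neck.

**Disagreements and unchecked points:** The two cameras differed by 2–4 mm in places, so I used averages. My 12 picture views ran out before the press, so the final checks were numeric only: the column, mouse, timer, jar and larger flask looked unchanged from the picture taken once the column was complete.

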